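Close the roll-top bread bin

TASK

Close up the bread bin for the night: with your fingertips push the cracker carton that sticks out of it back inside, flat on the bin's floor, without picking it up or tipping it. Then push the roll-top lid down by its finger ledge until it is fully shut, without slamming it. Leave the two jars and the tin where they stand.

Things in the scene. Friction and masses are not known exactly. Their poses are not given: they have to be found in the camera images.
- bread_bin: steel roll-top bread bin with black D-shaped side cheeks, fixed on the worktop: 316 mm deep (x), 400 wide (y), 208 high. Origin: centre of its underside, straight below the lid's pivot. Its own -x is the open front, facing the robot give or take its yaw; z up. Cheeks: 8 mm thick, inner faces at y = +-192, round edge of radius 158 about the pivot. Back wall's inner face at x = +152.
- mouth_floor (a point): middle of the front edge of the bin's floor plate, on its top face: x = -146 mm in the bin, 10 mm above the worktop; there is no sill. The carton is wholly in, clear of the lid's path, once its front face is behind x = -140 in the bin; 10 to 30 mm deeper is better. There is free room for it to go 100 mm further in than it starts.
- pivot_mid (a point): point on the lid's pivot axis, at mid-width, 50 mm above the worktop; the axis runs along the bin's y. The fixed rear hood, radius 152 to 156 about it, covers the back of the bin from 108 deg on (measured from the front horizontal, going up and over the top).
- lid (a joint): opening angle of the lid, rad: 0 fully shut, 1.45 fully open (stops). The lid is a curved steel sheet of radius 147 to 150 mm about the pivot; shut, it spans from 14 deg below the front horizontal to 110 deg, over the top. It opens up and back, under the hood. A friction pivot holds it where it is left; 1 to 5 N on the ledge moves it. It cannot shut while the carton is in its path.
- ledge_mid (a point): middle of the pale wooden finger ledge on the lid's outside: a flat ridge along the bin's y, 110 mm long, 8 thick, standing out radially from radius 150 to 180 about the pivot (this point: 165). It is at 8 deg + lid above the front horizontal: 73 mm above the worktop when shut, near the bin's top when open. Pushing on its rear/upper face, forwards and then down, shuts the lid.
- carton_center (a point): centre of the loose cardboard cracker carton, 160 x 110 x 70 mm (x, y, z), about 0.3 kg, lying flat, its own x along its length and pointing into the bin. It rests on the bin's floor (centre 45 mm above the worktop) with its front end jutting out of the mouth.
- sauce_jar_center (a point): sauce jar, 78 mm across, 150 high, standing in front of the bin, off to one side; point at half height. Leave alone
- tin_center (a point): food tin, 75 mm across, 110 high, standing in front of the bin, off to the other side; point at half height. Leave alone
- spread_jar_center (a point): small jar, 62 mm across, 85 mm high, standing inside the bin towards its left (+y) cheek; point at half height. Leave alone

How it is judged:
By the outcome, as a careful person would: the job done as asked, in the order asked, and still so for the second after the job is handed in, with the robot touching nothing.
It also fails if it takes over 58 s, if anything falls off the work surface, if the arm or the gripper's body presses on something with over 40 N, if the wrist force passes 120 N, or if a joint passes its speed limit or range.

ROBOT

A 6-joint arm with a two-finger parallel gripper is mounted at the origin on the work surface. World frame = base frame: x ahead of the robot, y to its left, z up, the work surface at z = 0. Lengths are in m, angles in degrees, forces in N, time in s.
With the tool pointing down it reaches from about 0.4 to 0.825 m from the base axis. Payload 7 kg.
Tool frame: the origin (TCP) lies at the very end of the fingers, on their centre line; the grasp point (between the pads) lies hold_point_z behind it (hold_point_z is the distance from the TCP to the grasp point, in m); z points along the fingers, y is the direction in which the jaws open and shut (so a half turn about z gives the same grasp; the last joint's range is limited). The gripper opens to 88 mm and grips with 3 to 60 N. Pads are 19 mm wide; open, the fingers measure 130 mm over their backs; the gripper's body (78 mm by 193 mm) begins 47 mm behind the grasp point.
Start: joints at [-52.764, 20.546, 0.682, 0, -70.136, -16.507], TCP at [0.239, -0.631, 0.227] pointing down, gripper open.
Joint ranges: [-176.03, 176.03], [-82.01, 121.73], [-58.28, 71.71], [-173.87, 95.51], [-174.79, -0.11], [-173.66, 173.66]. Speed limits (degrees/s): [136.94, 136.94, 172.46, 180, 180, 180].

INTERFACE

Orientations are given as [roll, pitch, yaw] about the fixed x, y, z axes, in that order (R = Rz(yaw) Ry(pitch) Rx(roll)).
In Python, from plant import get_obs, snapshot, close_job, hold_point_z gives the robot as it stands. The module is installed in compiled form; this text tells all that it offers.
- The arm moves only by the tool jog_arm, never from a script. Its argument "commands" is a list of rows, each a list of 4 numbers: the shift along the world's x, y, z in mm, then the turn about the world's z in degrees. In form: [[x, y, z, turn], ...]. A call has exactly 10 rows; each row shifts and turns the commanded pose from where the row before left it; what a row does not reach is not made up. A row lasts 1/12 s, in which the tool goes at most 41.7 mm and 7.16 degrees, less where a joint would pass 70% of its speed; a pose out of reach is approached as far as the arm can. A call is refused whole if a number of a shift passes 41.7 or a number of a turn 7.16, either way. A call with a gripper value outside its range is refused whole. "fingers" is the finger opening in mm, from 0 to 87.6, set as the call begins (left out, the last holds). The fingers move at their own pace and stop on an object; the grip force is fixed at half the most. Time passes only in rows, so rows that do not move let the fingers close, or fill a call up. It gives the time, the measured TCP pose, the force and the opening at its end, in the units of the state.
- get_obs(): the state, without advancing time (a new reading comes with each control period).
- snapshot(name): name is "side" or "top" or "wrist"; returns a dict with "image" (400x640x3 uint8, red, green, blue), "fov_y" (degrees; the focal length in pixels is half the picture's height over the tangent of half this angle, whatever the lens; pixels are square), "cx", "cy" (the principal point, pixels), "dist_coeffs" ([k1, k2, p1, p2, k3] as OpenCV has them; the pictures are not rectified), "rvec" (rotation vector, rad) and "tvec" (3), from world to camera coordinates, as OpenCV has them; the wrist camera has in their place "mount" (4x4, takes a point from camera to tool coordinates, whose origin is the TCP and whose axes are the flange's). Camera axes: x right, y down, z forward; pixel columns grow to the right and rows downward; lengths in m; the calibration is good to about 2 mm. A picture is of the moment at which its call begins: read the wrist's pose just before it. There is no depth.
- close_job(): hands the job in, once; it reports no verdict.
The state is a dict: "clock": time; "joint_pos": joint angles; "qvel": joint speeds; "tau": joint torques, N m; "tool_pos": TCP position; "orientation": TCP orientation; "force": force on the tool from outside, world axes, zero at the start; "moment": the same for the moment, N m; "opening": finger opening in m.
Only numpy, scipy, OpenCV 4.12 (cv2) and the standard library are available. Lean on these libraries where they do the work, as an engineer would, in place of code of your own. Each camera call takes 0.05 s, during which the arm holds its last target.

## Working session

There is one attempt and no reset: what is moved stays moved. The work goes in short steps, Python scripts to look and compute and a tool call to move; the robot and the scene stay as the last step left them, time stands still between calls to the robot, and variables do not carry over. Pictures are saved under pics/ and viewed, and the job is handed in when it is done.

Besides the shell and the picture viewer there is one more tool, called after ">>>" as name(argument=value, ...), one argument or row to a line, values as JSON. jog_arm: Moves the arm, as the interface text tells. Its arguments: {"type":"object","properties":{"commands":{"type":"array","items":{"type":"array","items":{"type":"number"}}},"fingers":{"type":"number"}},"required":["commands"]}

```bash
mkdir -p pics; cat > h.py <<'E'
import numpy as np, cv2
from plant import get_obs, snapshot, close_job, hold_point_z
def snap(name,tag):
    o=get_obs(); s=snapshot(name)
    cv2.imwrite(f'pics/{tag}.png',cv2.cvtColor(s['image'],cv2.COLOR_RGB2BGR)); 
    import pickle; pickle.dump((o,s),open(f'pics/{tag}.pkl','wb')); return o,s
def K(s):
    f=200/np.tan(np.radians(s['fov_y'])/2); return np.array([[f,0,s['cx']],[0,f,s['cy']],[0,0,1.]])
E
python3 - <<'E'
from h import *
print(hold_point_z)
for n in ['side','top','wrist']:
    o,s=snap(n,n+'0'); print({k:v for k,v in s.items() if k!='image'})
print(o)
E
```

```text
0.0188
{'fov_y': 44.81384720214308, 'cx': 318.6024835482114, 'cy': 196.51625606833213, 'dist_coeffs': array([-0.02996827,  0.        ,  0.        ,  0.        ,  0.        ]), 'rvec': array([ 1.05167907,  2.79669496, -0.45503846]), 'tvec': array([ 0.4278419 , -0.36580167,  1.51138314])}
{'fov_y': 42.56963428344419, 'cx': 313.0976861771234, 'cy': 204.97321911150595, 'dist_coeffs': array([-0.0197579,  0.       ,  0.       ,  0.       ,  0.       ]), 'rvec': array([ 2.1952243 , -2.00909864,  0.20842432]), 'tvec': array([-0.0065792 ,  0.61125353,  1.12477699])}
{'fov_y': 68.0627348410201, 'cx': 316.62713742880385, 'cy': 197.53688826271974, 'dist_coeffs': array([0.00588655, 0.        , 0.        , 0.        , 0.        ]), 'mount': array([[-6.73980435e-06, -9.67306638e-01, -2.53609678e-01,
         6.91650548e-02],
       [ 9.99999926e-01, -1.04349639e-04,  3.71430204e-04,
        -1.00671925e-05],
       [-3.85750980e-04, -2.53609656e-01,  9.67306566e-01,
        -1.57714910e-01],
       [ 0.00000000e+00,  0.00000000e+00,  0.00000000e+00,
         1.00000000e+00]])}
{'clock': 0.1, 'joint_pos': array([-5.27631299e+01,  2.05893854e+01,  6.38731130e-01, -1.84819779e-02,
       -7.01356759e+01, -1.65057381e+01]), 'qvel': array([ 0.01480736, -0.03442018,  0.15443619,  0.04747618,  0.02327903,
       -0.07976782]), 'tau': array([-1.51843884e-03, -5.84162557e+01,  2.93753690e+01,  7.01556444e+00,
        1.01882775e-02, -4.59843875e-05]), 'tool_pos': array([ 0.23874791, -0.63089561,  0.22568863]), 'orientation': array([ 1.79912291e+02, -7.87073980e-03, -1.59275155e+02]), 'force': array([ 0.16904883, -0.34299811, -0.5979213 ]), 'moment': array([-0.03053368, -0.03444106,  0.00958997]), 'opening': 0.08741502023791137}
```

View pics/side0.png

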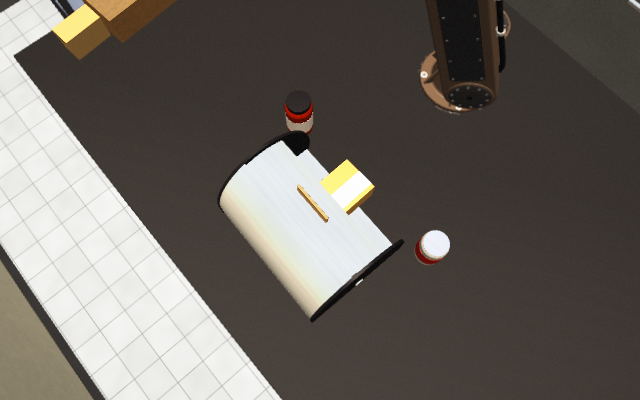

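View pics/top0.png

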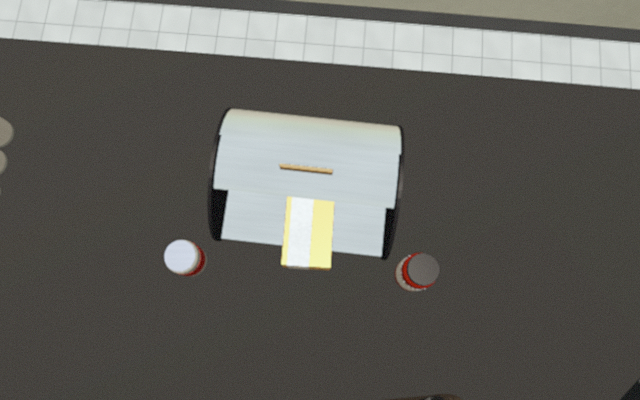

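View pics/wrist0.png

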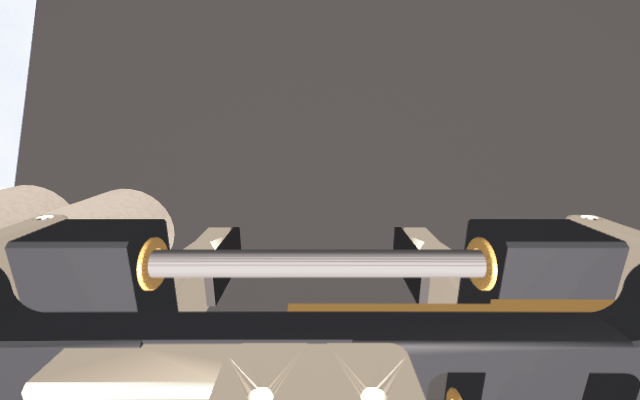

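The side view shows the bin from above and behind, with the carton jutting out at about (348,187) and the ledge near (313,203). The top view shows the ledge at (306,169), the carton front edge at row 267, and the floor front edge running from (222,240) to (385,258). The tin and sauce jar stand at (184,258) and (418,271). I'll enlarge both pictures for accuracy.

```bash
python3 - <<'E'
import cv2
a=cv2.imread('pics/top0.png')[100:300,150:450]; cv2.imwrite('pics/top0z.png',cv2.resize(a,(800,533),interpolation=cv2.INTER_CUBIC))
a=cv2.imread('pics/side0.png')[80:330,210:460]; cv2.imwrite('pics/side0z.png',cv2.resize(a,(600,600),interpolation=cv2.INTER_CUBIC))
E
```

```text
(no output)
```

View pics/top0z.png

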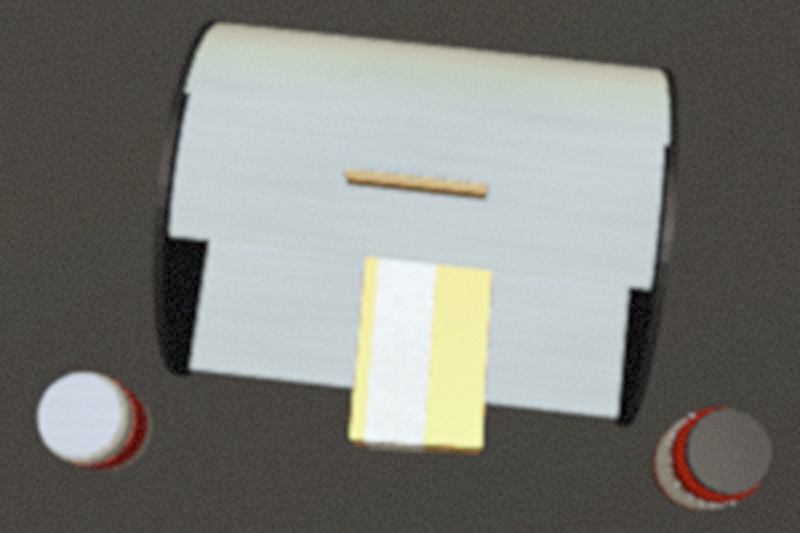

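View pics/side0z.png

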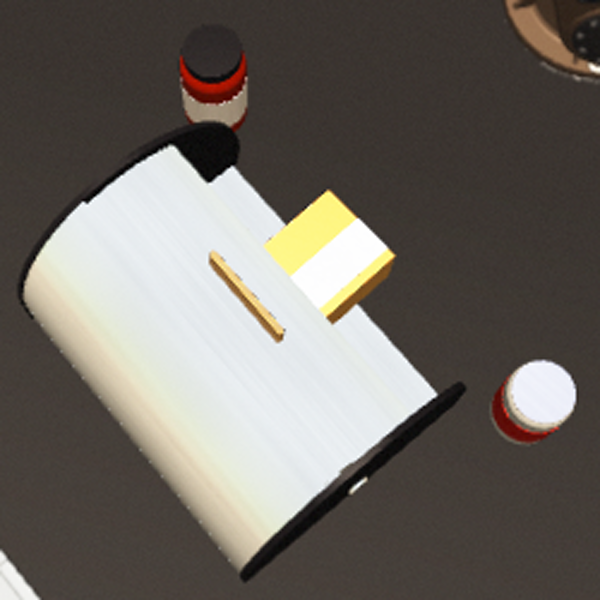

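Zoomed top view: the carton's front top corners are at (350,440) and (484,449), the floor corners at (189,371) and (619,417), and the ledge runs from (346,176) to (487,190). In the side view the carton's front top corners are at (329,192) and (394,257), and the ledge runs from (212,256) to (281,337).

```bash
cat > fit.py <<'E'
from h import *
import pickle
from scipy.optimize import least_squares
T=pickle.load(open('pics/top0.pkl','rb'))[1]; S=pickle.load(open('pics/side0.pkl','rb'))[1]
t=lambda u,v:np.array([150+(u+.5)/2.6667-.5,100+(v+.5)/2.665-.5])
s_=lambda u,v:np.array([210+(u+.5)/2.4-.5,80+(v+.5)/2.4-.5])
def proj(s,P): return cv2.projectPoints(np.atleast_2d(P).astype(float),s['rvec'],s['tvec'],K(s),s['dist_coeffs'])[0][:,0]
def tri(us): # list of (snapshot,uv)
    f=lambda P:np.concatenate([proj(s,P)[0]-uv for s,uv in us])
    r=least_squares(f,[.6,0,.05]); return r.x,np.round(r.fun,1)
if __name__=='__main__':
    for s in (T,S): print('cam',(-cv2.Rodrigues(s['rvec'])[0].T@s['tvec']).round(3))
    def bw(p,P): c,n=np.cos(p[2]),np.sin(p[2]); return np.array([p[0]+c*P[0]-n*P[1],p[1]+n*P[0]+c*P[1],P[2]])
    def pol(r,a,y): return [-r*np.cos(a),y,.05+r*np.sin(a)]
    def res(p):
        th=p[3]; d=np.radians
        L=[(T,t(189,371),[-.146,.192,.01]),(T,t(619,417),[-.146,-.192,.01]),
           (S,s_(437,392),[-.146,.192,.01]),
           (T,t(346,176),pol(.18,th+d(8),.055)),(T,t(487,190),pol(.18,th+d(8),-.055)),
           (S,s_(281,337),pol(.18,th+d(8),.055)),(S,s_(212,256),pol(.18,th+d(8),-.055)),
           (T,t(207,238),pol(.147,th-d(14),.16)),(T,t(653,290),pol(.147,th-d(14),-.19))]
        out=[proj(s,bw(p,P))[0]-uv for s,uv,P in L]; out[7]=out[7]*[0,1]; out[8]=out[8]*[0,1]
        return np.concatenate(out)
    r=least_squares(res,[.7,0,0,1.2],loss='soft_l1'); p=r.x
    print('bin',p[:2].round(4),'yaw',np.degrees(p[2]).round(2),'lid',p[3].round(3)); print(res(p).reshape(-1,2).round(1))
    print('ledge w',bw(p,pol(.165,p[3]+np.radians(8),0)).round(4),'mouth',bw(p,[-.146,0,.01]).round(4))
    for n,a,b in [('cFL',(350,441),(394,257)),('cFR',(484,449),(329,192)),('ledgeL',(346,176),(281,337)),('ledgeR',(487,190),(212,256)),('floorFL',(189,371),(437,392))]:
        X=tri([(T,t(*a)),(S,s_(*b))]); print(n,X[0].round(4),X[1])
        c,n_=np.cos(p[2]),np.sin(p[2]); d=X[0][:2]-p[:2]; print('   in bin',(c*d[0]+n_*d[1]).round(4),(-n_*d[0]+c*d[1]).round(4))
    for n,a,b in [('tin',(82,417),(540,390)),('jar',(730,455),(212,55))]:
        X=tri([(T,t(*a)),(S,s_(*b))]); print(n,X[0].round(4),X[1])
E
python3 fit.py
```

```text
cam [0.361 0.021 1.228]
cam [0.874 0.336 1.313]
bin [0.6613 0.0651] yaw -1.29 lid 1.364
[[ 0.8 -0.3]
 [-0.6  0.2]
 [ 3.   4.9]
 [-0.8 -0.7]
 [ 0.5 -0.1]
 [ 0.3 -1. ]
 [-0.9 -1.4]
 [ 0.   0.9]
 [-0.  -0.6]]
ledge w [0.6502 0.0653 0.2146] mouth [0.5154 0.0684 0.01  ]
cFL [0.4633 0.1062 0.0788] [ 0.1 -0.1  0.2  0.1]
   in bin -0.1989 0.0366
cFR [ 0.4657 -0.0044  0.0758] [-0.7  0.4 -0.9 -0.3]
   in bin -0.194 -0.0739
ledgeL [0.6512 0.1197 0.222 ] [-0.2  0.1 -0.2 -0.1]
   in bin -0.0114 0.0544
ledgeR [0.6483 0.012  0.2251] [-0.4  0.2 -0.5 -0.2]
   in bin -0.0118 -0.0533
floorFL [0.5187 0.2528 0.0334] [ 2.2 -1.   2.7  0.7]
   in bin -0.1468 0.1844
tin [0.4605 0.3236 0.1131] [ 0.3 -0.2  0.4  0.1]
jar [ 0.4728 -0.1981  0.1404] [-0.3  0.2 -0.4 -0.2]
```

Carton front is at bin x of about -197 mm, and the lid is at about 1.36 rad. I'll move in front of the carton, keeping high.

>>> jog_arm(
  commands=[
    [10,20,0,-1.1],
    [15,36,0,-1.1],
    [16,38,0,-1.1],
    [16,38,0,-1.1],
    [16,38,0,-1.1],
    [16,38,0,-1.1],
    [16,38,0,-1.1],
    [16,38,0,-1.1],
    [16,38,0,-1.1],
    [16,38,0,-1.1],
  ],
  fingers=60,
)

```text
clock: 0.98
tool_pos: [0.392, -0.2694, 0.2266]
orientation: [-180.0, 0.0, -170.3]
force: [0.7, -0.3, 0.1]
opening: 0.0601
```

>>> jog_arm(
  commands=[
    [5,40,0,-1.1],
    [5,40,0,-1.1],
    [5,40,0,-1.1],
    [5,40,0,-1.1],
    [5,40,0,-1.1],
    [3,40,0,-1.1],
    [0,40,0,-1.1],
    [0,30,0,-1.1],
    [0,15,0,-1.1],
    [0,0,0,-1.1],
  ],
)

```text
clock: 1.82
tool_pos: [0.4199, 0.0564, 0.2266]
orientation: [180.0, 0.0, 178.9]
force: [-0.3, -0.0, -0.8]
opening: 0.0597
```

```bash
python3 - <<'E'
from h import *
for n in ['wrist','top']:
    o,s=snap(n,n+'1')
print({k:np.round(v,3) for k,v in o.items()})
a=cv2.imread('pics/top1.png')[100:400,150:450]; cv2.imwrite('pics/top1z.png',cv2.resize(a,(600,600),interpolation=cv2.INTER_CUBIC))
E
```

```text
{'clock': np.float64(1.867), 'joint_pos': array([ 3.44130e+01, -4.14400e+00, -2.89210e+01, -9.00000e-03,
       -6.52300e+01, -1.25643e+02]), 'qvel': array([-2.417, -0.1  , -0.516,  0.05 , -0.268,  3.883]), 'tau': array([ 1.0680e+00, -2.2067e+01,  2.8523e+01,  6.6740e+00,  6.0000e-03,
       -8.7000e-02]), 'tool_pos': array([0.42 , 0.055, 0.226]), 'orientation': array([ 1.79998e+02, -1.00000e-02,  1.78767e+02]), 'force': array([0.11 , 0.776, 0.116]), 'moment': array([-0.114, -0.029,  0.009]), 'opening': np.float64(0.06)}
```

View pics/wrist1.png

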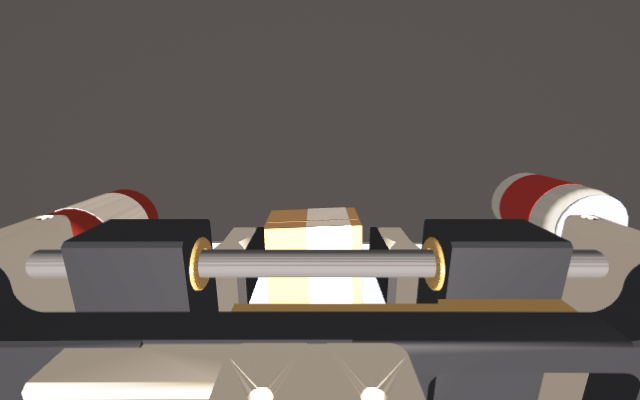

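View pics/top1z.png

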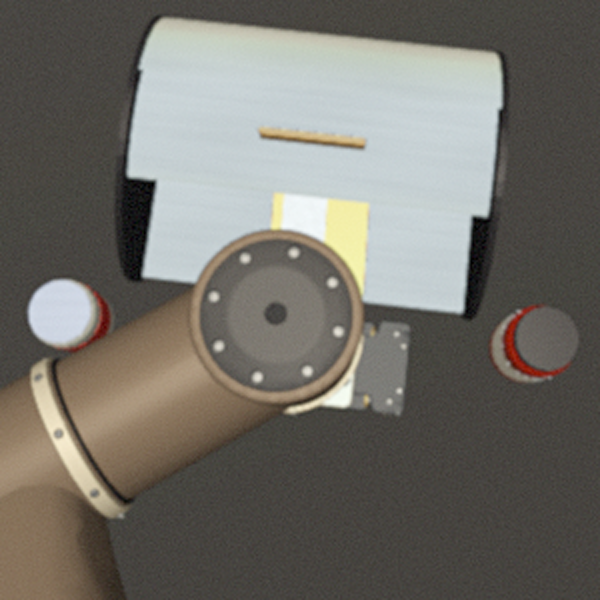

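The wrist view shows the carton between the fingers: carton columns 267–361, fingers at about 240 and 400, so the carton lies 3–4 mm to -y. I'll shift slightly and lower in front of it.

>>> jog_arm(
  commands=[
    [-1,-1,-12,0],
    [-1,-1,-22,0],
    [0,-1,-25,0],
    [0,0,-25,0],
    [0,0,-25,0],
    [0,0,-25,0],
    [0,0,-25,0],
    [0,0,-20,0],
    [0,0,-10,0],
    [0,0,-4,0],
  ],
)

```text
clock: 2.75
tool_pos: [0.4168, 0.049, 0.0319]
orientation: [-179.9, -0.2, 178.7]
force: [0.1, -0.3, -0.6]
opening: 0.0597
```

```bash
python3 - <<'E'
from h import *
for n in ['side','wrist']:
    o,s=snap(n,n+'2')
print(o['tool_pos'],o['force'])
a=cv2.imread('pics/side2.png')[80:330,210:460]; cv2.imwrite('pics/side2z.png',cv2.resize(a,(600,600),interpolation=cv2.INTER_CUBIC))
E
```

```text
[0.41699794 0.04922418 0.03214214] [-1.20447354  0.1301288  -0.41232774]
```

View pics/side2z.png

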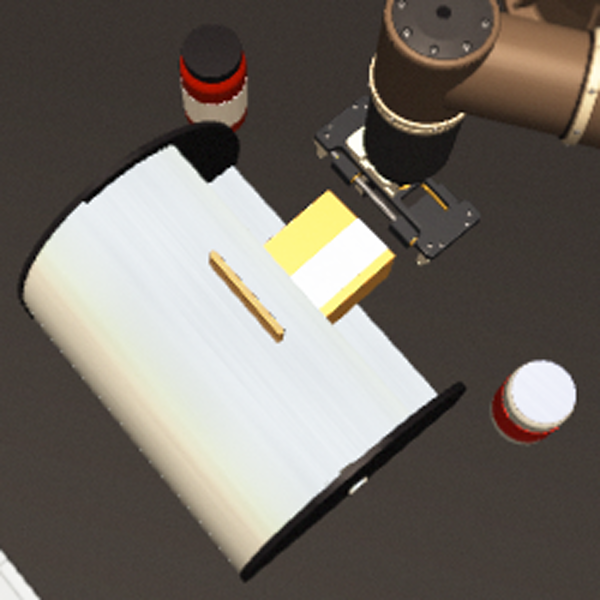

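View pics/wrist2.png

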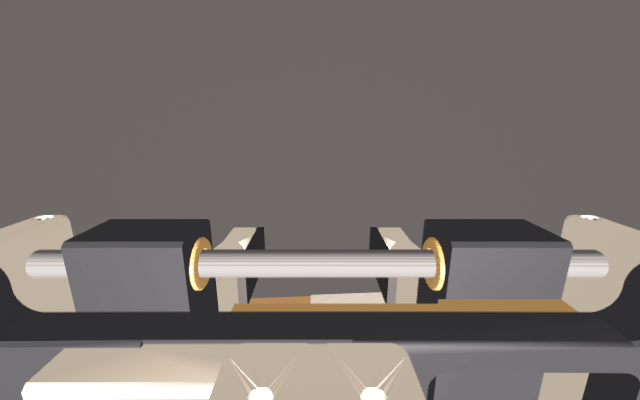

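Fingers are clear in front of the carton. Next I approach and start pushing.

>>> jog_arm(
  commands=[
    [6,0,0,0],
    [8,0,0,0],
    [8,0,0,0],
    [5,0,0,0],
    [4,0,0,0],
    [4,0,0,0],
    [4,0,0,0],
    [4,0,0,0],
    [4,0,0,0],
    [4,0,0,0],
  ],
)

```text
clock: 3.68
tool_pos: [0.4687, 0.0504, 0.0334]
orientation: [-180.0, -0.1, 178.7]
force: [-3.4, 0.2, 1.7]
opening: 0.0601
```

>>> jog_arm(
  commands=[
    [4,0,0,0],
    [4,0,0,0],
    [4,0,0,0],
    [4,0,0,0],
    [4,0,0,0],
    [4,0,0,0],
    [4,0,0,0],
    [4,0,0,0],
    [2,0,0,0],
    [0,0,0,0],
  ],
)

```text
clock: 4.52
tool_pos: [0.5037, 0.0509, 0.0336]
orientation: [180.0, 0.0, 178.7]
force: [-0.0, 0.3, 0.4]
opening: 0.0598
```

```bash
python3 - <<'E'
from h import *
for n in ['side','top']:
    o,s=snap(n,n+'3')
print(o['tool_pos'],o['force'])
a=cv2.imread('pics/side3.png')[80:330,210:460]; cv2.imwrite('pics/side3z.png',cv2.resize(a,(600,600),interpolation=cv2.INTER_CUBIC))
a=cv2.imread('pics/top3.png')[100:400,150:450]; cv2.imwrite('pics/top3z.png',cv2.resize(a,(600,600),interpolation=cv2.INTER_CUBIC))
E
```

```text
[0.50358564 0.05087483 0.03369589] [ 0.66722048 -0.83187613 -0.04567557]
```

View pics/side3z.png

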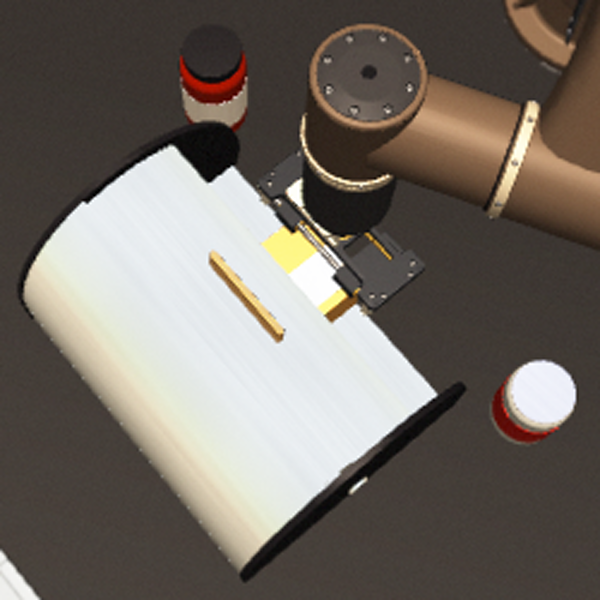

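View pics/top3z.png

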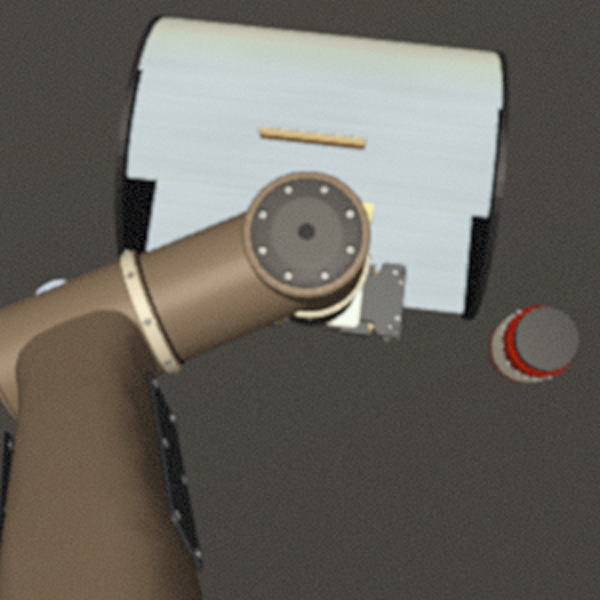

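Carton is sliding in flat (contact force about 3 N). The forearm passes over the tin in the top view, so I'll check its height.

```bash
python3 - <<'E'
from fit import *
def a(n): 
    import pickle; return pickle.load(open(f'pics/{n}.pkl','rb'))[1]
T=a('top3');S=a('side3')
f=lambda p,q:print(tri([(T,np.array([150+p[0]/2,100+p[1]/2])),(S,np.array([210+q[0]/2.4,80+q[1]/2.4]))]))
f((306,232),(369,72)); f((151,310),(513,160)) 
E
```

```text
(array([0.50299576, 0.05175695, 0.47836679]), array([-0.3,  0.1, -0.4, -0.1]))
(array([0.44097486, 0.17125281, 0.4164505 ]), array([-0.5,  0.2, -0.7, -0.2]))
```

>>> jog_arm(
  commands=[
    [2,0,0,0],
    [3,0,0,0],
    [3,-1,0,0],
    [3,0,0,0],
    [3,0,0,0],
    [3,-1,0,0],
    [3,0,0,0],
    [3,0,0,0],
    [1.5,0,0,0],
    [0,0,0,0],
  ],
)

```text
clock: 5.45
tool_pos: [0.528, 0.0488, 0.0335]
orientation: [180.0, 0.0, 178.7]
force: [-0.0, -0.2, -0.2]
opening: 0.0598
```

```bash
python3 - <<'E'
from h import *
o,s=snap('side','side4')
print(o['tool_pos'],o['force'])
a=cv2.imread('pics/side4.png')[80:330,210:460]; cv2.imwrite('pics/side4z.png',cv2.resize(a,(600,600),interpolation=cv2.INTER_CUBIC))
E
```

```text
[0.52803903 0.04875226 0.03352612] [-0.03936415 -0.23402676 -0.23826477]
```

View pics/side4z.png

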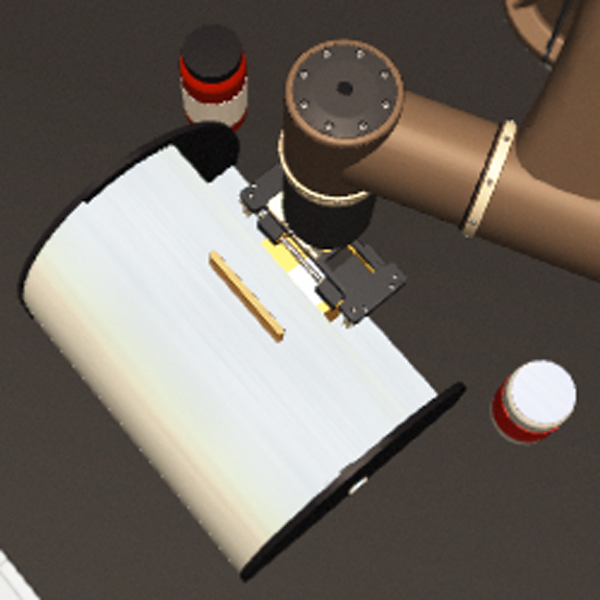

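Pushed. I'll back straight out, rise, and check.

>>> jog_arm(
  commands=[
    [-4,0,0,0],
    [-8,0,0,0],
    [-12,0,0,0],
    [-16,0,0,0],
    [-20,0,0,0],
    [-20,0,0,0],
    [-15,0,5,0],
    [-8,0,15,0],
    [0,0,30,0],
    [0,0,40,0],
  ],
)

```text
clock: 6.33
tool_pos: [0.4215, 0.0477, 0.1227]
orientation: [-179.9, -0.2, 178.8]
force: [2.0, 0.2, 0.3]
opening: 0.0601
```

>>> jog_arm(
  commands=[
    [0,0,40,0],
    [0,0,40,0],
    [0,0,40,0],
    [0,0,35,0],
    [0,0,10,0],
    [0,0,0,0],
    [0,0,0,0],
    [0,0,0,0],
    [0,0,0,0],
    [0,0,0,0],
  ],
  fingers=0,
)

```text
clock: 7.17
tool_pos: [0.4238, 0.0485, 0.2873]
orientation: [-179.9, -0.1, 178.7]
force: [-0.5, -0.2, -0.1]
opening: 0.0018
```

```bash
python3 - <<'E'
from h import *
for n in ['top','wrist','side']:
    o,s=snap(n,n+'5')
print(o['tool_pos'],o['force'],o['opening'])
a=cv2.imread('pics/top5.png')[100:300,150:450]; cv2.imwrite('pics/top5z.png',cv2.resize(a,(800,533),interpolation=cv2.INTER_CUBIC))
a=cv2.imread('pics/side5.png')[80:330,210:460]; cv2.imwrite('pics/side5z.png',cv2.resize(a,(600,600),interpolation=cv2.INTER_CUBIC))
E
```

```text
[0.42413824 0.04858134 0.28775842] [-0.10302081  0.78788319  0.18799465] 7.127201862232172e-05
```

View pics/top5z.png

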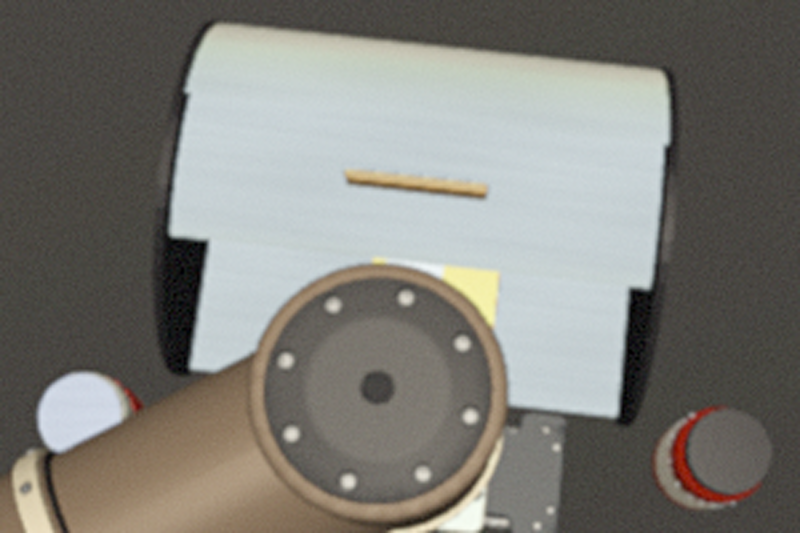

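View pics/wrist5.png

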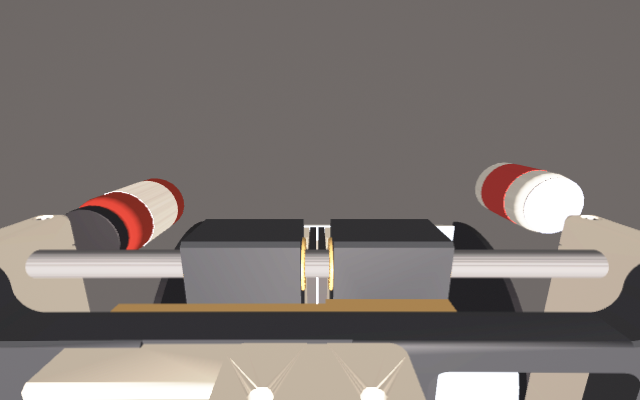

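View pics/side5z.png

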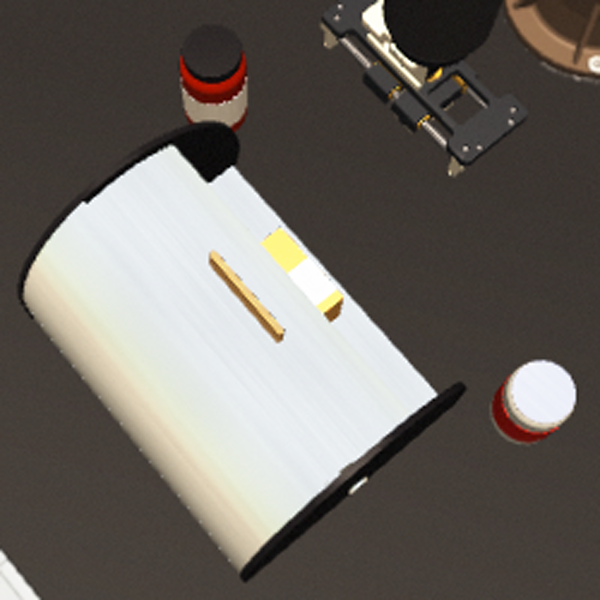

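Side view shows the carton's front top edge now from (283,229) to (343,298), inside the mouth. I'll quantify this, refit the bin without the occluded corner, and work out the lid path.

```bash
sed -i "/S,s_(437,392),\[-.146/d" fit.py; python3 fit.py | sed -n 3,14p; cat > lid.py <<'E'
from fit import *
p=np.array([.6613,.0651,np.radians(-1.3)])
def plane(s,uv,z):
    r=least_squares(lambda q:proj(s,[q[0],q[1],z])[0]-uv,[.5,0]).x
    d=r-p[:2]; c,n=np.cos(p[2]),np.sin(p[2]); return r.round(4),(c*d[0]+n*d[1]).round(4),(-n*d[0]+c*d[1]).round(4)
if __name__=='__main__':
    print(plane(S,s_(283,229),.08),plane(S,s_(343,298),.08))
    for a in range(88,3,-6):
        f=(88-a)/80; rc=.166+.011*min(1,f*1.4); A=np.radians(a)
        cx=-rc*np.cos(A)+.004*np.sin(A); cz=.05+rc*np.sin(A)+.004*np.cos(A)
        bx=cx+.0095; print(a,'TCP world',(p[0]+bx).round(4),cz.round(4))
E
python3 lid.py
```

```text
(array([ 0.5358, -0.0016]), np.float64(-0.124), np.float64(-0.0695)) (array([0.5401, 0.1038]), np.float64(-0.1221), np.float64(0.036))
88 TCP world 0.669 0.216
82 TCP world 0.6515 0.2161
76 TCP world 0.634 0.2143
70 TCP world 0.6166 0.2106
64 TCP world 0.5996 0.2051
58 TCP world 0.5832 0.1978
52 TCP world 0.5675 0.1887
46 TCP world 0.5527 0.178
40 TCP world 0.5391 0.1657
34 TCP world 0.5268 0.152
28 TCP world 0.5164 0.1366
22 TCP world 0.5082 0.12
16 TCP world 0.5018 0.1026
10 TCP world 0.4972 0.0847
4 TCP world 0.4945 0.0663Traceback (most recent call last):
  File "fit.py", line 23, in <module>
    r=least_squares(res,[.7,0,0,1.2],loss='soft_l1'); p=r.x
    return func(*args, **kwargs)
    vector_fun = VectorFunction(
        fun_wrapped,
    ...<6 lines>...
        workers=workers
    )
    self._update_fun()
    ~~~~~~~~~~~~~~~~^^
    self.f = self.fun_wrapped(xp_copy(self.x))
             ~~~~~~~~~~~~~~~~^^^^^^^^^^^^^^^^^
    return np.atleast_1d(self.fun(x))
                         ~~~~~~~~^^^
    return self.f(x, *self.args, **self.kwargs)
           ~~~~~~^^^^^^^^^^^^^^^^^^^^^^^^^^^^^^
  File "fit.py", line 21, in res
    out=[proj(s,bw(p,P))[0]-uv for s,uv,P in L]; out[7]=out[7]*[0,1]; out[8]=out[8]*[0,1]
                                                                             ~~~^^^
IndexError: list index out of range
```

```bash
sed -i "s/out\[7\]=out\[7\]/out[6]=out[6]/; s/out\[8\]=out\[8\]/out[7]=out[7]/" fit.py; python3 fit.py | sed -n 3,12p
```

```text
bin [0.6612 0.0658] yaw -1.41 lid 1.365
[[ 0.4 -0.5]
 [-1.   0.3]
 [-1.1 -0.8]
 [ 0.1 -0.2]
 [ 0.4 -0.7]
 [-0.7 -1.2]
 [-0.   0.7]
 [-0.  -0.5]]
ledge w [0.6503 0.066  0.2146] mouth [0.5153 0.0693 0.01  ]
```

The bin refit agrees. The carton front is at -0.123 in the bin, which is 17 mm past the limit, and square. Next I go over and behind the ledge.

>>> jog_arm(
  commands=[
    [15,1,0,0],
    [28,2,0,0],
    [32,2,0,0],
    [33,2,0,0],
    [33,2,0,0],
    [33,2,0,0],
    [33,2,0,0],
    [30,2,0,0],
    [18,2,0,0],
    [6,0.5,0,0],
  ],
  fingers=0,
)

```text
clock: 8.15
tool_pos: [0.6875, 0.0662, 0.2859]
orientation: [-179.9, -0.2, 178.7]
force: [-1.3, -0.2, 0.5]
opening: 0.0006
```

>>> jog_arm(
  commands=[
    [0,0,0,0],
    [0,0,-5,0],
    [0,0,-10,0],
    [0,0,-12,0],
    [0,0,-12,0],
    [0,0,-12,0],
    [0,0,-10,0],
    [0,0,-6,0],
    [0,0,-4,0],
    [0,0,0,0],
  ],
)

```text
clock: 8.98
tool_pos: [0.6851, 0.0661, 0.2164]
orientation: [-180.0, -0.1, 178.7]
force: [0.1, 0.6, -0.0]
opening: 0.0007
```

```bash
python3 - <<'E'
from h import *
for n in ['wrist','side']:
    o,s=snap(n,n+'6')
print(o['tool_pos'],o['orientation'],o['force'],o['opening'])
a=cv2.imread('pics/side6.png')[80:330,210:460]; cv2.imwrite('pics/side6z.png',cv2.resize(a,(600,600),interpolation=cv2.INTER_CUBIC))
E
```

```text
[0.68539446 0.06618775 0.21727557] [-1.79983630e+02 -2.15580233e-02  1.78734087e+02] [-0.28043389 -0.81234035  0.26848281] 0.0009288276045731923
```

View pics/side6z.png

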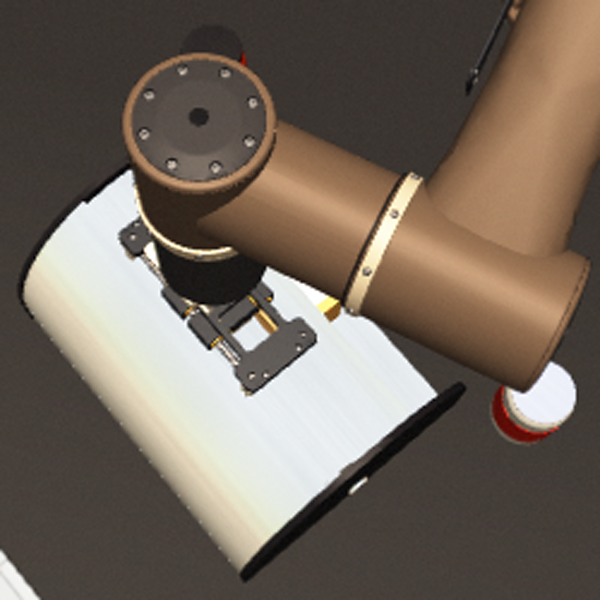

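View pics/wrist6.png

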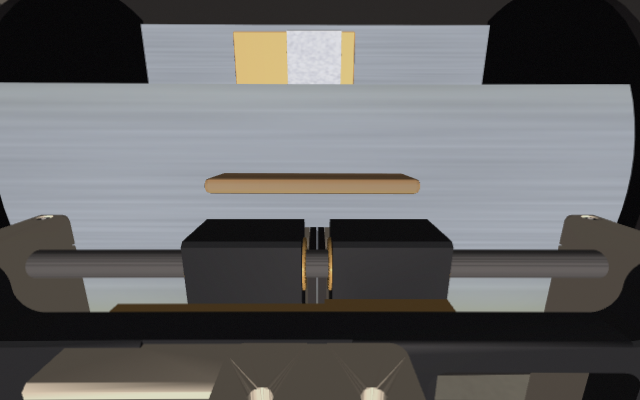

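The fingers are behind the ledge, whose face is at row 185, columns 205–420; the fingers are at column 317. The carton is visible inside, flat. I start closing along the arc.

>>> jog_arm(
  commands=[
    [-3,0,0,0],
    [-5,0,0,0],
    [-5,0,0,0],
    [-4,0,0,0],
    [-4,0,0,0],
    [-4,0,0,0],
    [-4,0,0,0],
    [-4,0,0,0],
    [-4,0.5,-0.5,0],
    [-4,0.5,-0.5,0],
  ],
)

```text
clock: 9.92
tool_pos: [0.6442, 0.0668, 0.2167]
orientation: [-180.0, 0.0, 178.7]
force: [3.2, -2.2, -1.1]
opening: 0.0006
```

```bash
python3 - <<'E'
from h import *
o,s=snap('wrist','wrist7')
print(o['tool_pos'],o['force'],o['opening'])
E
```

```text
[0.64420828 0.06683811 0.21668696] [ 3.21728721 -2.18505103 -1.05726607] 0.000649112258557598
```

View pics/wrist7.png

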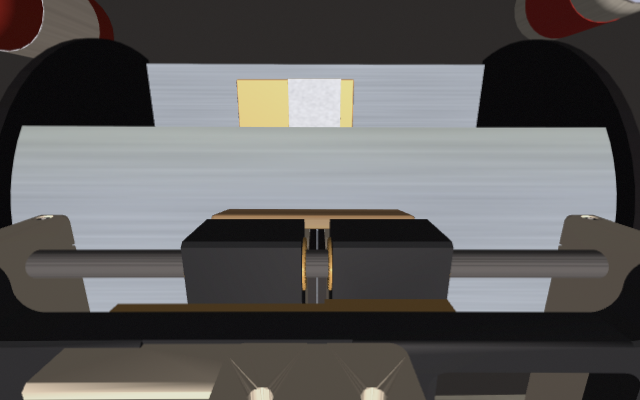

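Contact with about 3 N, ledge moving. Continuing the arc.

>>> jog_arm(
  commands=[
    [-4,0,-0.6,0],
    [-4,0,-0.7,0],
    [-4,0,-0.8,0],
    [-4,0,-0.9,0],
    [-4,0,-1,0],
    [-4,0,-1.1,0],
    [-4,0.5,-1.2,0],
    [-4,0,-1.3,0],
    [-4,0,-1.4,0],
    [-4,0,-1.5,0],
  ],
)

```text
clock: 10.8
tool_pos: [0.6041, 0.0679, 0.206]
orientation: [180.0, 0.0, 178.7]
force: [3.7, 0.9, -1.6]
opening: 0.0006
```

>>> jog_arm(
  commands=[
    [-4,0,-1.6,0],
    [-4,0,-1.7,0],
    [-4,0,-1.8,0],
    [-4,0,-2,0],
    [-4,0,-2.1,0],
    [-4,0.5,-2.2,0],
    [-4,0,-2.4,0],
    [-4,0,-2.5,0],
    [-4,0,-2.7,0],
    [-3.8,0,-2.8,0],
  ],
)

```text
clock: 11.63
tool_pos: [0.5641, 0.0682, 0.184]
orientation: [-180.0, -0.0, 178.7]
force: [3.1, 0.7, 0.3]
opening: 0.0004
```

```bash
python3 - <<'E'
from h import *
o,s=snap('wrist','wrist8'); snap('side','side8')
print(o['tool_pos'],o['force'],o['opening'])
a=cv2.imread('pics/side8.png')[80:330,210:460]; cv2.imwrite('pics/side8z.png',cv2.resize(a,(600,600),interpolation=cv2.INTER_CUBIC))
E
```

```text
[0.56412462 0.06817169 0.18401754] [3.11948214 0.72312859 0.30108267] 0.0004482293826786569
```

View pics/wrist8.png

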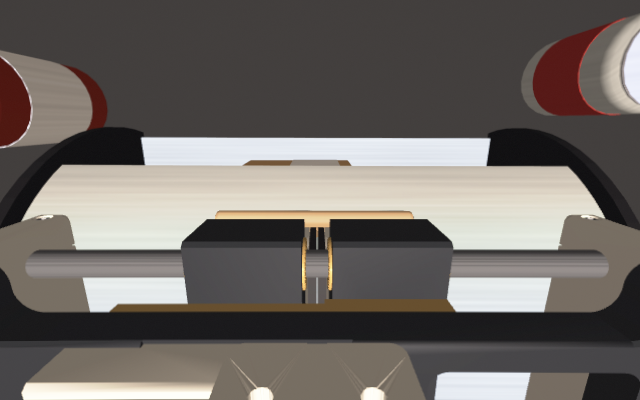

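View pics/side8z.png

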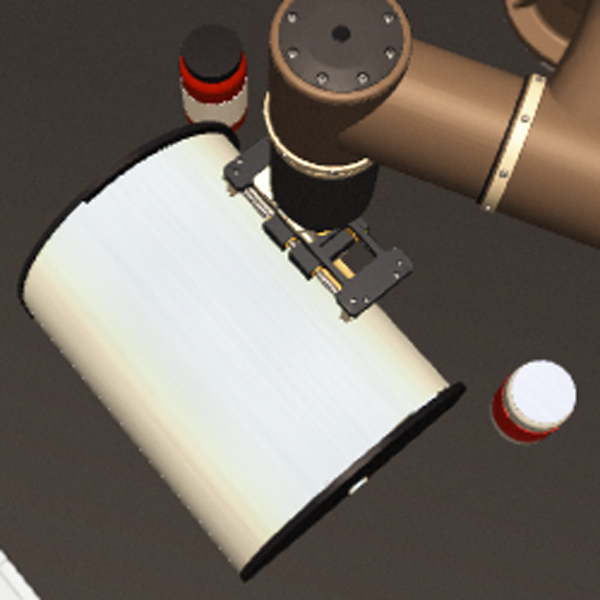

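At about 50 deg with 3 N. The lid follows the fingers and the carton stays behind it. Continuing.

>>> jog_arm(
  commands=[
    [-3.5,0,-2,0],
    [-3.5,0,-2.2,0],
    [-3.4,0,-2.4,0],
    [-3.3,0,-2.5,0],
    [-3.2,0.5,-2.6,0],
    [-3.1,0,-2.7,0],
    [-3,0,-2.8,0],
    [-2.9,0,-2.9,0],
    [-2.8,0,-3,0],
    [-2.7,0,-3.1,0],
  ],
)

```text
clock: 12.57
tool_pos: [0.5329, 0.0688, 0.1578]
orientation: [180.0, -0.0, 178.7]
force: [1.7, 1.6, 0.1]
opening: 0.0007
```

>>> jog_arm(
  commands=[
    [-2.7,0,-3.1,0],
    [-2.7,0,-3.2,0],
    [-2.6,0,-3.2,0],
    [-2.5,0,-3.3,0],
    [-2.4,0.5,-3.3,0],
    [-2.3,0,-3.4,0],
    [-2.2,0,-3.4,0],
    [-2,0,-3.4,0],
    [-1.9,0,-3.5,0],
    [-1.8,0,-3.5,0],
  ],
)

```text
clock: 13.4
tool_pos: [0.5098, 0.0692, 0.1244]
orientation: [180.0, -0.0, 178.7]
force: [0.8, 0.7, 0.9]
opening: 0.0002
```

```bash
python3 - <<'E'
from h import *
o,s=snap('wrist','wrist9'); snap('side','side9')
print(o['tool_pos'],o['force'],o['opening'])
a=cv2.imread('pics/side9.png')[80:330,210:460]; cv2.imwrite('pics/side9z.png',cv2.resize(a,(600,600),interpolation=cv2.INTER_CUBIC))
E
```

```text
[0.50984663 0.06921987 0.1243787 ] [0.83465041 0.66336682 0.88832846] 0.00021830420111157152
```

View pics/wrist9.png

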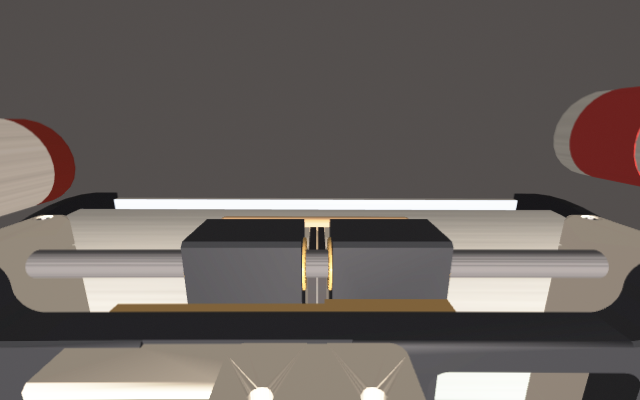

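View pics/side9z.png

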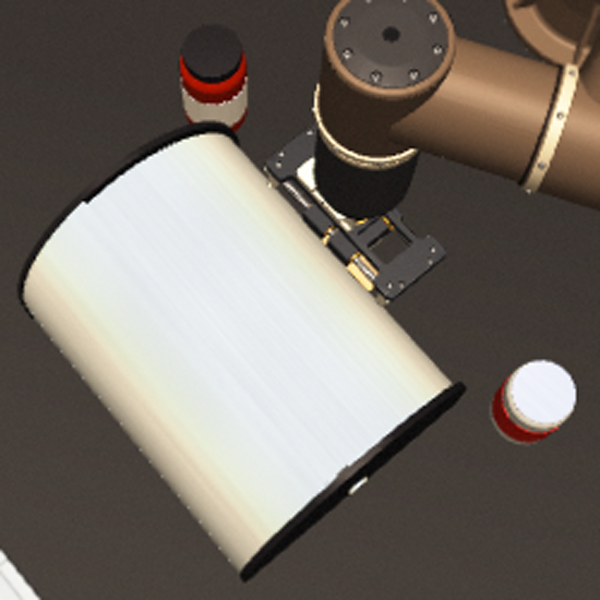

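At about 23 deg, forces small. I'll slow down for the final part.

>>> jog_arm(
  commands=[
    [-1.7,0,-3.3,0],
    [-1.6,0,-3.3,0],
    [-1.5,0,-3.3,0],
    [-1.4,0.5,-3.2,0],
    [-1.2,0,-3,0],
    [-1,0,-3,0],
    [-1,0,-2.8,0],
    [-0.9,0,-2.5,0],
    [-0.7,0,-2.3,0],
    [-0.6,0,-2,0],
  ],
)

```text
clock: 14.33
tool_pos: [0.4984, 0.0698, 0.0958]
orientation: [180.0, -0.0, 178.7]
force: [0.6, 0.1, 0.5]
opening: 0.0003
```

>>> jog_arm(
  commands=[
    [-0.4,0,-1.5,0],
    [-0.4,0,-1.5,0],
    [-0.3,0,-1.5,0],
    [-0.3,0,-1.2,0],
    [-0.3,0,-1.2,0],
    [-0.2,0,-1,0],
    [-0.2,0,-1,0],
    [-0.2,0,-1,0],
    [-0.2,0,-1,0],
    [-0.2,0,-1,0],
  ],
)

```text
clock: 15.17
tool_pos: [0.4957, 0.0697, 0.0841]
orientation: [-180.0, -0.0, 178.7]
force: [0.8, 1.3, 0.9]
opening: 0.0005
```

```bash
python3 - <<'E'
from h import *
o,s=snap('wrist','wrist10'); snap('side','side10')
print(o['tool_pos'],o['force'],o['opening'])
a=cv2.imread('pics/side10.png')[80:330,210:460]; cv2.imwrite('pics/side10z.png',cv2.resize(a,(600,600),interpolation=cv2.INTER_CUBIC))
E
```

```text
[0.49573042 0.06970149 0.08405545] [0.77838369 1.33765915 0.92085996] 0.000531804545331223
```

View pics/wrist10.png

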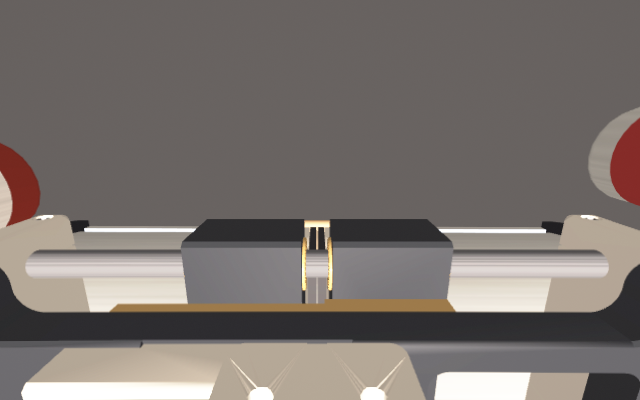

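>>> jog_arm(
  commands=[
    [0,0,-0.8,0],
    [0,0,-0.8,0],
    [0,0,-0.7,0],
    [0,0,-0.7,0],
    [0,0,-0.6,0],
    [0,0,-0.6,0],
    [0,0,-0.6,0],
    [0,0,-0.6,0],
    [0,0,-0.6,0],
    [0,0,0,0],
  ],
)

```text
clock: 16.1
tool_pos: [0.4959, 0.0697, 0.0786]
orientation: [-180.0, 0.0, 178.7]
force: [-2.3, 0.1, 5.8]
opening: 0.0003
```

>>> jog_arm(
  commands=[
    [0,0,-0.4,0],
    [0,0,-0.4,0],
    [0,0,-0.4,0],
    [0,0,-0.4,0],
    [0,0,0,0],
    [0,0,0,0],
    [0,0,0,0],
    [0,0,0,0],
    [0,0,0,0],
    [0,0,0,0],
  ],
)

```text
clock: 16.93
tool_pos: [0.4959, 0.0697, 0.0781]
orientation: [-180.0, 0.0, 178.8]
force: [-7.1, 0.3, 19.3]
opening: 0.0004
```

Stopped: the command went down 1.6 mm, the tool moved 0.5 mm, and force rose to 19 N, so the lid is on its stop. I'll retreat up and back.

>>> jog_arm(
  commands=[
    [0,0,1,0],
    [0,0,2,0],
    [-1,0,4,0],
    [-4,0,8,0],
    [-10,0,14,0],
    [-15,0,22,0],
    [-15,0,30,0],
    [-15,0,35,0],
    [-10,0,35,0],
    [0,0,30,0],
  ],
)

```text
clock: 17.77
tool_pos: [0.4239, 0.0692, 0.2606]
orientation: [179.9, 0.1, 178.8]
force: [0.9, 1.1, -1.5]
opening: 0.0003
```

>>> jog_arm(
  commands=[
    [0,-20,20,0],
    [0,-38,5,0],
    [-5,-40,0,0],
    [-5,-40,0,0],
    [-5,-40,0,0],
    [-5,-40,0,0],
    [-5,-40,0,0],
    [0,-40,0,0],
    [0,-20,0,0],
    [0,0,0,0],
  ],
)

```text
clock: 18.6
tool_pos: [0.4, -0.2513, 0.2825]
orientation: [-180.0, -0.1, 178.5]
force: [0.3, -0.3, 0.1]
opening: 0.0007
```

```bash
python3 - <<'E'
from h import *
snap('top','top11');o,s=snap('side','side11')
print(o['clock'],o['tool_pos'],o['force'],o['opening'])
a=cv2.imread('pics/top11.png')[100:300,150:450]; cv2.imwrite('pics/top11z.png',cv2.resize(a,(800,533),interpolation=cv2.INTER_CUBIC))
a=cv2.imread('pics/side11.png')[80:330,210:460]; cv2.imwrite('pics/side11z.png',cv2.resize(a,(600,600),interpolation=cv2.INTER_CUBIC))
E
```

```text
18.65 [ 0.39997223 -0.24987982  0.28244613] [-0.76453124  0.41802663  0.1115777 ] 0.0005446611350810198
```

View pics/top11z.png

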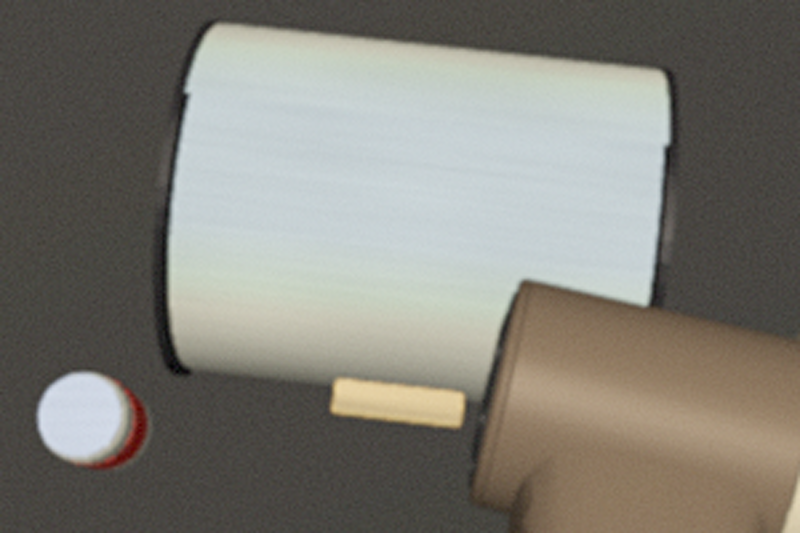

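View pics/side11z.png

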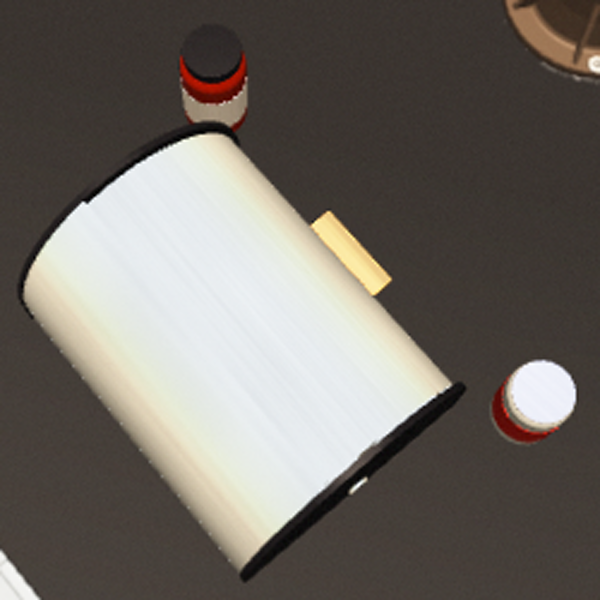

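The lid is down, with the ledge at top-zoom (330–466, 378–428). The jar and tin have not moved. I'll fit the lid angle to check full closure.

```bash
python3 - <<'E'
from fit import *
p=[.6612,.0655,np.radians(-1.35)]
def bw(P): c,n=np.cos(p[2]),np.sin(p[2]); return np.array([p[0]+c*P[0]-n*P[1],p[1]+n*P[0]+c*P[1],P[2]])
def pt(th,r,y): 
    a=th+np.radians(8); return bw([-r*np.cos(a)+.004*np.sin(a),y,.05+r*np.sin(a)+.004*np.cos(a)])
obs=[(T,t(331,412),.055),(T,t(464,426),-.055),(S,s_(391,280),.055),(S,s_(330,211),-.055)]
for th in (0,.03,.06,.1): print(th,[ (proj(s,pt(th,.18,y))[0]-uv).round(1).tolist() for s,uv,y in obs])
print(least_squares(lambda q:np.concatenate([proj(s,pt(q[0],.18,y))[0]-uv for s,uv,y in obs]),[.1]).x)
for a,b in [((331,412),(391,280)),((464,426),(330,211))]: print(tri([(T,t(*a)),(S,s_(*b))]))
print(pt(0,.18,.055),pt(0,.18,-.055))
E
```

```text
0 [[0.1, 0.5], [-1.1, 0.7], [0.3, 0.3], [-1.1, -0.2]]
0.03 [[-0.1, -0.2], [-1.0, 0.1], [0.3, -0.1], [-1.2, -0.7]]
0.06 [[-0.2, -1.0], [-0.9, -0.7], [0.2, -0.5], [-1.4, -1.2]]
0.1 [[-0.4, -2.1], [-0.8, -1.8], [0.0, -1.0], [-1.7, -1.8]]
[0.01707642]
(array([0.48575552, 0.12436411, 0.08212238]), array([ 0.1, -0.1,  0.2,  0. ]))
(array([0.48270186, 0.01442886, 0.08075972]), array([-0.9,  0.5, -1.2, -0.4]))
[0.48485355 0.12467111 0.07901223] [0.48226197 0.01470164 0.07901223]
```

The lid fits 0.02 ± 0.02 rad, and the fingertip height at the stop (78.1 mm) matches the shut position (78.6 mm). Both containers are at the same pixels as before. Handing in.

```bash
python3 - <<'E'
from plant import *
o=get_obs(); print(o['clock'],o['qvel'].round(2),o['force'].round(1)); print(close_job())
E
```

```text
18.7 [ 2.16 -0.87 -0.57 -0.06  0.11 -0.47] [-0.1  0.3  0.2]
the job is handed in; nothing more can be done
None
```

The carton is back inside the bin, flat, and the roll-top lid is shut. I handed the job in at about 18.7 s with the arm clear of everything.

- **Carton:** I pushed it in with two fingertips, low on its front face, seeing about 3 N. Before I closed the lid, its front face measured 123 mm in front of the bin's centre. That is 17 mm past the limit and square to the mouth.
- **Lid:** I eased it down by the ledge and slowed for the last part; contact was about 1–4 N on the way down. At the end I pressed on the stop with up to 19 N. The fingertips stopped at 78.1 mm against 78.6 mm expected when shut. The last pictures gave a lid angle of 0.017 rad, which is zero within their accuracy.
- **Jars and tin:** The sauce jar (side view) and the tin (both views) were at the same pixels as at the start. I never saw the spread jar in any picture, so I did not check it. The carton was pushed straight in, away from the side where the spread jar stands.

No check failed. One corner pixel in my first bin fit was hidden behind a cheek. I dropped it, and the refit agreed with the first fit to within 1 mm.

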